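# Set out and lock the brace of a ship-bottle stand

### The arm

A 6-joint arm with a two-finger parallel gripper is mounted at the origin on the work surface. World frame = base frame: x ahead of the robot, y to its left, z up, the work surface at z = 0. Lengths are in mm, angles in rad, forces in N, time in s.
With the tool pointing down it reaches from about 350 to 975 mm from the base axis. Payload 7.1 kg.
Tool frame: the origin (TCP) lies on the front face of the gripper's body, between the roots of the fingers; the fingertips stand 80 mm ahead of it and the grasp point (between the pads) lies 61 mm ahead of it (env.tips_ahead is the distance from the TCP to the fingertips, in mm); z points along the fingers, y is the line along which they close (so a half turn about z gives the same grasp; the last joint's range is limited). The gripper opens to 88 mm and grips with 3 to 60 N. Pads are 20 mm wide; open, the fingers measure 115 mm over their backs; the gripper's body (75 mm by 178 mm) begins 61 mm behind the grasp point.
Start: joints at [-1.145, 0.423, 1.63, -0, 1.089, -0.019], TCP at [268.938, -564.161, 302.675] pointing down, gripper open.
Joint ranges: [-3, 3], [-0.9, 2.11], [0.09, 2.58], [-1.31, 4.45], [0.11, 2.69], [-2.54, 2.54]. Speed limits (rad/s): [2.39, 2.39, 3.01, 3.14, 3.14, 3.14].

### API

Orientations are given as a unit quaternion [x, y, z, w].
In Python, from station import env, set_gripper, viewer, workorder gives the robot as it stands. Calls block until the motion is done:
- env.reach(position, orientation): joint-space move of the TCP to a pose.
- env.move_l(position, rot=None, rate=150, f_stop=None): straight line of the TCP; rot=None keeps the orientation; rate is the mean speed in mm/s. With f_stop (N) it stops when the force on the tool has changed by that much, and returns True; else False.
- env.move_joints(angles): joint-space move.
- set_gripper(opening): finger opening in mm; the grip force is fixed at half the most; returns when the fingers have stopped.
- env.hold(seconds).
- env.ik(position, orientation): joint angles nearest the present ones, or None.
- env.read_state(): the state.
- viewer.camera(name): name is "scene" or "top"; returns the picture (420x560x3 uint8, blue, green, red); there is no depth.
- viewer.camera_params(name): a dict with "fx", "fy", "cx", "cy" (pixels), "pose" (4x4, takes a point from camera to world coordinates). Camera axes: x right, y up, looking along -z (the intrinsics and any distortion apply to the point x, -y, -z); pixel columns grow to the right and rows downward; lengths in mm; the calibration is good to about 2 mm. A picture is of the moment at which its call begins. camera_params takes no time and is no camera call.
A pose or a line that the arm cannot do raises env.IKError and nothing moves.
- workorder.sign_off(): hands the job in; it is judged then, once.
The state is a dict: "time_s": time; "qpos": joint angles; "dq": joint speeds; "tau": joint torques, N m; "tool_pos": TCP position; "orientation": TCP orientation; "force": force on the tool from outside, world axes, zero at the start; "wrist_torque": the same for the moment, N m; "width": finger opening in mm; "grip_force": force on a finger pad.
Only numpy, scipy, OpenCV 4.12 (cv2) and the standard library are available. Lean on these libraries where they do the work, as an engineer would, in place of code of your own. Each camera call takes 0.05 s, during which the arm holds its last target. There are 200 camera calls.

### The job

Swing the brass brace of the bottle stand out until it clicks home at its end detent, then lock it: take the yellow slotted key, turn the blue-tanged captive screw on the brace's hinge clockwise to its stop with it, and stand the key upright back on its dark wooden coaster. Turn the screw only with the key, and leave the glass bottle, hull, vial, canister and anchor undisturbed.

Things in the scene. Friction and masses are not known exactly. Their poses are not given: they have to be found in the camera images.
- stand: Fixed wooden stand carrying a glass bottle. Origin: on the brace's vertical hinge axis, at desk level. In its frame the wooden base (12 mm thick) covers x 30 to 160 mm, y -80 to 160 mm; a brass disc of radius 58 mm, 11 mm high, lies round the origin. The folded brace points along its +y, the brace at its end detent along its -x.
- leg (a joint): Angle of the brass brace about the stand's vertical hinge axis, rad, counterclockwise from above: 0 folded (along the stand's +y), 1.571 fully out at the end stop (along the stand's -x). Starts between 0 and 0.2. An over-centre spring resists (up to 2.5 N at the post) and swings the brace back if let go before about 1.35; past 1.4 it snaps the brace home to 1.571 and holds it there.
- leg_post (a point): Point on the axis of the upright round steel post on the brace's end, 120 mm from the hinge axis, by which it is swung. Post: 14 mm diameter, from 30 to 80 mm above the desk; the point is at 60 mm. The brace is a bar 16 mm wide, top 30 mm above the desk; its hub has radius 20 mm, top at 40 mm.
- screw (a joint): Angle of the captive screw on the hinge axis, rad, growing clockwise from above: starts between 0 and 0.25, tight at its stop at 1.3. It turns stiffly (about 0.06 N m).
- tang: Blue tang, the screw's head: an upright bar along its own x, 24 mm long, 5 mm thick (3 mm at its top), 9 mm high. Origin at the centre of its underside, on the hinge axis, 45 mm above the desk, on a flat steel disc of radius 17 mm. It turns with the screw.
- key: Loose slotted key, 120 g, 70 mm tall, standing upright. Origin: centre of its underside; z up. Brass foot 30 mm (x) by 29 mm (y), 23 mm high, with a slot along its x right through its underside, 9 mm wide and 13 mm deep. Above it, from 23 to 70 mm, a yellow flat grip, 36 mm along x, 14 mm thick along y, to be pinched across y. A half turn about z makes no difference.
- coaster: Fixed dark round wooden coaster, radius 45 mm, 6 mm thick, on which the key stands at the start. Origin: centre of its underside, on the desk.
- bottle: Glass bottle lying along y on the stand, fixed; origin on its axis, 62 mm above the desk; radius 36 mm for y -105 to 45 mm, then a neck to y 112 mm. Its front is 59 mm behind the hinge axis. Not to be struck.
- hull: Bystander: loose red hull, 110 mm long (x), 28 mm wide, 28 mm high. Origin: centre of its underside.
- vial: Bystander: glass vial of 14 mm diameter held upright on a brass base of 56 mm diameter, 107 mm tall. Origin: centre of its underside.
- canister: Bystander: aluminium canister, 56 mm diameter, 82 mm tall. Origin: centre of its underside.
- anchor: Bystander: dark pewter anchor lying flat, about 60 by 40 mm, 10 mm thick. Origin: centre of its underside.

How it is judged (in metres and radians):
On the way, in this order (a step that is already met when the one before it is completed fails the run):
1. the brace is swung out past the click and seated at its end detent (joint above 1.53 rad of 1.571) (value of joint leg above 1.53 rad), for 0.2 s.
2. with the brace still seated, the screw is turned clockwise to within 0.15 rad of its stop (above 1.15 rad), by the key, whose foot sits down over the tang (within 12 mm) (value of joint leg above 1.53 rad and value of joint screw above 1.15 rad and horizontal distance between key and tang below 0.012 m and distance between key and tang below 0.014 m), for 0.2 s.
At the end, for the whole second after the job is handed in: The brace is seated at its end detent (above 1.53 rad), the screw is tight (above 1.15 rad), and the key stands upright (within 0.1 rad), at rest and let go, on the coaster with its axis within 30 mm of the coaster's centre (value of joint leg above 1.53 rad and value of joint screw above 1.15 rad and horizontal distance between key and coaster below 0.03 m and height (world z) of key between 0.003 and 0.01 m and angle between key's own z axis and vertical below 0.1 rad and linear speed of key below 0.02 m/s and contact force between the fingers and key below 0.1 N); the robot touches nothing.
It fails at once if the screw is turned by the fingers: they press its tang with more than 2 N (contact force between the fingers and tang above 2 N).
It fails at once if the glass bottle is struck or pressed with more than 5 N (contact force between anything else and bottle above 5 N).
It fails at once if the hull, vial, canister or anchor is pushed more than 10 mm or tipped (more than 0.2 rad) (distance of any of hull, vial, canister, anchor from where it was at the start of the episode above 0.01 m or angle between any of hull, vial, canister, anchor's own z axis and vertical above 0.2 rad).
It also fails if it takes over 58 s, if anything falls off the work surface, if the arm or the gripper's body presses on something with over 40 N, if the wrist force passes 120 N, or if a joint passes its speed limit or range.

## Working session

There is one attempt and no reset: what is moved stays moved. The work goes in short steps, each a Python script; the robot and the scene stay as the last script left them, time stands still between calls to the robot, and variables do not carry over. Pictures are saved under pics/ and viewed, at most 10 in all, crops included, and the job is handed in when it is done.

```bash
ls; mkdir -p pics
python3 - <<'E'
from station import env, viewer
import cv2
for n in ("scene","top"):
    p=viewer.camera_params(n); print(n,p)
    cv2.imwrite(f"pics/{n}0.png",viewer.camera(n))
print(env.read_state()["time_s"],env.read_state()["orientation"])
E
```

```text
pics
scene {'fx': 387.2321081391211, 'fy': 387.2321081391211, 'cx': 281.10566804291443, 'cy': 199.7807958043419, 'pose': array([[-4.68643637e-01, -6.76032718e-01,  5.68641281e-01,
         1.13188082e+03],
       [ 8.83338910e-01, -3.65359080e-01,  2.93641129e-01,
         3.42800844e+02],
       [ 9.24724415e-03,  6.39916016e-01,  7.68389212e-01,
         9.18720215e+02],
       [ 0.00000000e+00,  0.00000000e+00,  0.00000000e+00,
         1.00000000e+00]])}
top {'fx': 479.86034866247593, 'fy': 479.86034866247593, 'cx': 292.59880397657565, 'cy': 209.388240703253, 'pose': array([[ 2.83502743e-02,  9.97228341e-01, -6.87887893e-02,
         4.45912846e+02],
       [-9.99519083e-01,  2.91458160e-02,  1.05888414e-02,
         3.73119216e+01],
       [ 1.25643982e-02,  6.84555110e-02,  9.97575049e-01,
         1.14043811e+03],
       [ 0.00000000e+00,  0.00000000e+00,  0.00000000e+00,
         1.00000000e+00]])}
0.1 [ 9.75370670e-01  2.20570988e-01 -1.32377613e-04 -6.90908901e-04]
```

View pics/scene0.png

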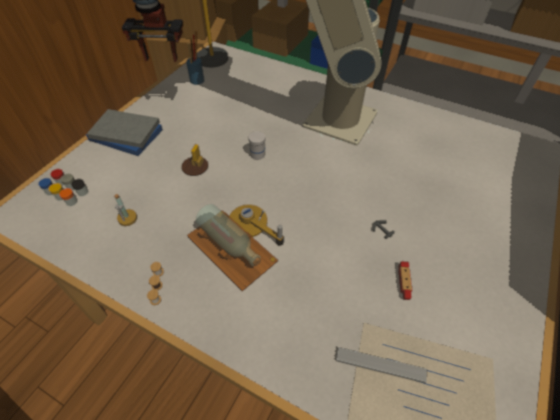

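View pics/top0.png

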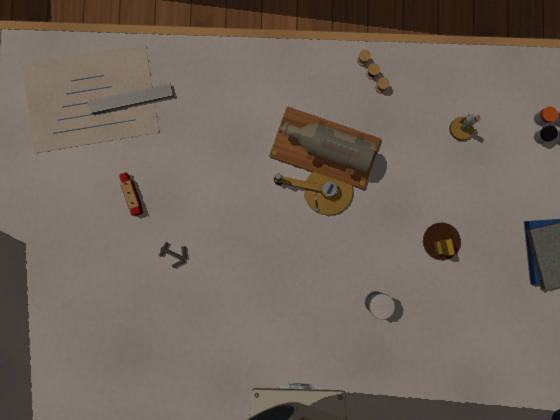

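The scene view shows the key at (196,155) and the hinge near (247,213). In the top view the hinge is near (329,189), the post at (279,180) and the key at (443,246). I'll zoom in on those.

```bash
cat > h.py <<'E'
import numpy as np, cv2
from station import env, set_gripper, viewer, workorder
from scipy.spatial.transform import Rotation as R
P={n:viewer.camera_params(n) for n in("scene","top")}
def ray(n,u,v):
    p=P[n];T=p["pose"];d=T[:3,:3]@np.array([(u-p["cx"])/p["fx"],-(v-p["cy"])/p["fy"],-1.]);return T[:3,3],d
def onz(n,u,v,z):
    o,d=ray(n,u,v);return o+d*(z-o[2])/d[2]
def proj(n,X):
    p=P[n];T=p["pose"];c=T[:3,:3].T@(np.array(X,float)-T[:3,3]);return p["cx"]+p["fx"]*c[0]/-c[2],p["cy"]-p["fy"]*c[1]/-c[2]
def tri(a,b):
    (o1,d1),(o2,d2)=ray("scene",*a),ray("top",*b)
    s=np.linalg.lstsq(np.c_[d1,-d2],o2-o1,rcond=None)[0];p,q=o1+d1*s[0],o2+d2*s[1];return (p+q)/2,np.linalg.norm(p-q)
def crop(img,u,v,w,h,k):return cv2.resize(img[v:v+h,u:u+w],None,fx=k,fy=k,interpolation=cv2.INTER_CUBIC)
def down(yaw):  # tool z down, tool y (closing line) at angle yaw in world
    y=np.array([np.cos(yaw),np.sin(yaw),0]);z=np.array([0,0,-1.]);return R.from_matrix(np.c_[np.cross(y,z),y,z]).as_quat()
E
python3 - <<'E'
from h import *
s,t=cv2.imread("pics/scene0.png"),cv2.imread("pics/top0.png")
m=np.vstack([np.hstack([crop(t,270,160,100,70,4),crop(t,415,215,100,70,4)]),np.hstack([crop(s,210,190,100,70,4),crop(s,160,130,100,70,4)])])
m=np.clip(m.astype(float)*1.5,0,255).astype(np.uint8)
cv2.imwrite("pics/m1.png",m)
E
```

```text
(no output)
```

View pics/m1.png

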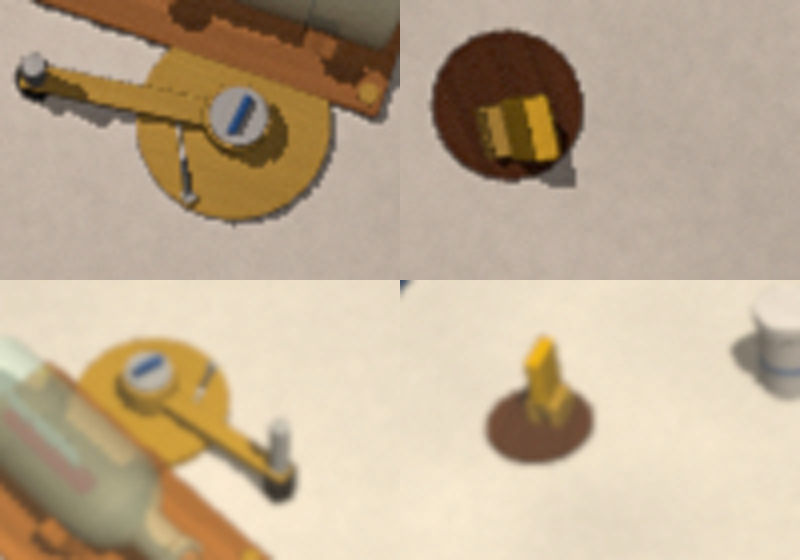

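The top view shows the tang's ends at about crop (229,133) and (248,98), and the top of the key's grip centred at about (544,129). I'll use masks for sub-pixel measurements.

Run:
```python
from h import *
I={"scene":cv2.imread("pics/scene0.png"),"top":cv2.imread("pics/top0.png")}
def cen(n,box,f):
    u,v,w,h=box;c=cv2.resize(I[n][v:v+h,u:u+w],None,fx=8,fy=8,interpolation=cv2.INTER_LINEAR)
    hsv=cv2.cvtColor(c,cv2.COLOR_BGR2HSV);m=f(c.astype(int),hsv.astype(int)).astype(np.uint8)
    k,l,st,ce=cv2.connectedComponentsWithStats(m);i=1+np.argmax(st[1:,4]);m=(l==i).astype(np.uint8)
    ct=max(cv2.findContours(m,0,2)[0],key=len)
    g=lambda p:((np.array(p)+.5)/8-.5)+[u,v]
    r=cv2.boxPoints(cv2.minAreaRect(ct))
    return g(ce[i]),g(r),st[i,4]/64
blue=lambda c,h:(h[...,0]>100)&(h[...,0]<130)&(h[...,1]>110)
T,rT,a=cen("top",(318,178,22,22),blue);S,rS,b=cen("scene",(236,203,22,18),blue)
print("tang px",T,a,S,b,"tri",tri(S,T));print("tang z54:",onz("top",*T,52),onz("scene",*S,52))
w=np.array([onz("top",*p,54) for p in rT]);e=w[1]-w[0];f=w[2]-w[1];e=e if np.linalg.norm(e)>np.linalg.norm(f) else f
print("tang ang",np.degrees(np.arctan2(e[1],e[0])),np.linalg.norm(e))
# disc top at z=45 -> hull of grey+blue
grey=lambda c,h:((h[...,1]<60)&(c.sum(2)>250))|blue(c,h)
for n,box in(("top",(318,178,22,22)),("scene",(236,203,22,18))):
    D,_,a=cen(n,box,grey);print("disc",n,D,a,onz(n,*D,45))
gold=lambda c,h:(h[...,0]>17)&(h[...,0]<30)&(h[...,1]>150)&(c[...,2]>150)
K,rK,a=cen("top",(430,232,28,26),gold);print("key top",K,rK,a,onz("top",*K,70))
w=np.array([onz("top",*p,70) for p in rK]);e=w[1]-w[0];f=w[2]-w[1];print("sides",np.linalg.norm(e),np.linalg.norm(f),np.degrees(np.arctan2(e[1],e[0])),np.degrees(np.arctan2(f[1],f[0])))
brown=lambda c,h:(((h[...,0]<15)|(h[...,0]>170))&(c[...,2]<110)&(h[...,1]>60))
for n,box in(("top",(415,215,55,55)),("scene",(170,140,50,45))):
    D,r,a=cen(n,box,lambda c,h:c[...,1]<75);print("coaster box centre",n,r.mean(0),np.ptp(r,0),onz(n,*r.mean(0),6))
# disc (brass) box in top and post
steel=lambda c,h:(h[...,1]<70)&(c[...,2]>110)
for n,box in(("top",(270,170,14,14)),("scene",(274,222,12,18))):
    D,r,a=cen(n,box,lambda c,h:(h[...,1]<70)&(c[...,2]>70)&(c[...,2]<150));print("post",n,D,a,onz(n,*D,70))
```

```text
Traceback (most recent call last):
ValueError: attempt to get argmax of an empty sequence
```

Run:
```python
from h import *
np.set_printoptions(linewidth=200)
t=cv2.imread("pics/top0.png");s=cv2.imread("pics/scene0.png")
q=lambda im,v,u0,u1:print([tuple(map(int,x)) for x in cv2.cvtColor(im,cv2.COLOR_BGR2HSV)[v,u0:u1]])
q(t,188,320,342);q(t,246,432,460);q(s,211,238,258);q(t,178,272,288);q(s,232,274,286);q(s,160,178,212)
```

```text
[(19, 179, 91), (19, 161, 109), (16, 77, 103), (14, 27, 105), (11, 19, 105), (17, 22, 103), (13, 22, 104), (9, 24, 105), (111, 19, 92), (109, 131, 82), (107, 180, 68), (117, 50, 51), (0, 17, 59), (15, 26, 98), (12, 24, 105), (13, 22, 104), (15, 39, 91), (17, 113, 63), (19, 181, 55), (18, 170, 63), (19, 171, 100), (19, 167, 113)]
[(10, 184, 43), (11, 202, 43), (14, 163, 50), (18, 189, 54), (19, 175, 64), (19, 167, 90), (19, 175, 102), (19, 174, 104), (19, 175, 102), (20, 200, 69), (20, 221, 60), (20, 234, 60), (20, 219, 63), (21, 227, 63), (21, 228, 65), (20, 203, 103), (21, 208, 125), (21, 209, 128), (20, 205, 127), (20, 208, 126), (21, 210, 119), (20, 198, 58), (13, 245, 25), (9, 172, 40), (8, 163, 47), (10, 186, 48), (10, 189, 50), (11, 155, 51)]
[(20, 176, 136), (20, 174, 136), (20, 153, 133), (19, 99, 129), (18, 48, 122), (24, 12, 110), (108, 30, 102), (109, 72, 96), (108, 97, 89), (108, 98, 86), (108, 74, 89), (109, 43, 94), (0, 0, 100), (19, 40, 120), (19, 87, 129), (20, 141, 132), (20, 171, 131), (20, 178, 132), (20, 176, 132), (20, 177, 134)]
[(14, 39, 132), (14, 36, 106), (1
[... 197 characters left out ...]
2, 115)]
[(19, 123, 87), (18, 90, 94), (18, 71, 100), (20, 55, 92), (20, 37, 82), (21, 29, 88), (19, 29, 96), (19, 34, 105), (20, 39, 130), (18, 41, 156), (18, 41, 162), (18, 41, 162)]
[(19, 41, 156), (19, 41, 156), (19, 41, 157), (19, 41, 156), (19, 40, 152), (17, 46, 140), (15, 61, 118), (13, 81, 97), (12, 106, 84), (12, 123, 77), (12, 124, 72), (11, 114, 65), (14, 109, 63), (18, 136, 77), (19, 158, 92), (20, 168, 97), (21, 183, 102), (21, 183, 106), (21, 183, 110), (20, 177, 117), (20, 173, 128), (20, 170, 126), (20, 162, 110), (20, 151, 93), (19, 147, 87), (17, 135, 81), (14, 117, 76), (13, 97, 87), (14, 68, 112), (17, 50, 137), (18, 43, 153), (18, 42, 159), (20, 41, 161), (18, 41, 162)]
```

```bash
cat > meas.py <<'E'
from h import *
def cen(img,box,f):
    u,v,w,h=box;c=cv2.resize(img[v:v+h,u:u+w],None,fx=8,fy=8,interpolation=cv2.INTER_LINEAR)
    hsv=cv2.cvtColor(c,cv2.COLOR_BGR2HSV).astype(int);m=f(hsv[...,0],hsv[...,1],hsv[...,2]).astype(np.uint8)
    k,l,st,ce=cv2.connectedComponentsWithStats(m);i=1+np.argmax(st[1:,4])
    ct=max(cv2.findContours((l==i).astype(np.uint8),0,2)[0],key=len);hu=cv2.convexHull(ct);M=cv2.moments(hu)
    g=lambda p:((np.array(p)+.5)/8-.5)+[u,v]
    r=cv2.boxPoints(cv2.minAreaRect(ct))
    return dict(c=g(ce[i]),hc=g((M["m10"]/M["m00"],M["m01"]/M["m00"])),box=g(r),area=st[i,4]/64)
def axis(r,z,n="top"):
    w=np.array([onz(n,*p,z) for p in r]);e=w[1]-w[0];f=w[2]-w[1]
    if np.linalg.norm(e)<np.linalg.norm(f): e,f=f,e
    return np.degrees(np.arctan2(e[1],e[0]))%180,np.linalg.norm(e),np.linalg.norm(f)
blue=lambda h,s,v:(h>100)&(h<125)&(s>60)
gold=lambda h,s,v:(h>16)&(h<30)&(s>190)&(v>85)
grey=lambda h,s,v:((s<75)&(v>70))|((h>95)&(h<125))
E
python3 - <<'E'
from meas import *
np.set_printoptions(precision=2,suppress=True)
s,t=cv2.imread("pics/scene0.png"),cv2.imread("pics/top0.png")
a=cen(t,(318,178,22,22),blue);b=cen(s,(236,203,22,18),blue)
print("tang",a["area"],b["area"],onz("top",*a["c"],53),onz("scene",*b["c"],51),axis(a["box"],54),tri(b["c"],a["c"]))
for n,i,bx in(("top",t,(316,176,26,26)),("scene",s,(236,200,22,22))):
    d=cen(i,bx,grey);print("disc",n,d["area"],d["hc"],onz(n,*d["hc"],45))
k=cen(t,(430,232,28,26),gold);print("key",k["area"],k["c"],onz("top",*k["c"],70),axis(k["box"],70))
coa=lambda h,s,v:(s>60)
for n,i,bx in(("top",t,(417,217,50,50)),("scene",s,(175,140,45,40))):
    d=cen(i,bx,lambda h,s,v:(s>75)&(v<125)&((h<17)|(v<200)) );print("coaster",n,d["area"],d["box"].mean(0),axis(d["box"],6,n),onz(n,*d["hc"],6))
p=cen(t,(270,170,13,13),lambda h,s,v:(s<30)&(v>65)&(v<115));print("post",p["area"],p["c"],onz("top",*p["c"],72))
dis=cen(t,(295,160,70,60),lambda h,s,v:(h>17)&(h<23)&(s>140)&(v>75));print("brass",dis["area"],dis["hc"],onz("top",*dis["hc"],11))
for z in (45,):print([onz("top",u,v,12) for u,v in ((365,188),(380,146),(288,108),(270,154))])
E
```

```text
tang 22.984375 8.921875 [571.74 -57.13  53.  ] [572.78 -55.7   51.  ] (np.float64(154.9427271032622), np.float64(23.352092481701796), np.float64(5.477113388809278)) (array([571.91, -56.96,  49.36]), np.float64(1.0741088123910847))
disc top 154.28125 [329.28 188.59] [571.79 -57.2   45.  ]
disc scene 111.703125 [246.07 202.83] [544.06 -75.48  45.  ]
key 89.0 [449.76 246.47] [ 447.   -327.31   70.  ] (np.float64(13.516634819110266), np.float64(35.42498273484558), np.float64(13.875545419580593))
coaster top 1049.34375 [441.41 240.87] (np.float64(111.76976835424193), np.float64(88.65701446561154), np.float64(88.42975856360907)) [ 459.7  -329.34    6.  ]
coaster scene 430.890625 [194.92 163.91] (np.float64(175.28085887948865), np.float64(103.40658031907839), np.float64(102.71669687210661)) [ 452.82 -332.54    6.  ]
post 22.609375 [277.73 175.96] [593.71  61.42  72.  ]
brass 1017.125 [324.58 192.4 ] [566.3 -49.2  11. ]
[array([ 579.51, -144.69,   12.  ]), array([ 681.25, -178.7 ,   12.  ]), array([766.37,  43.22,  12.  ]), array([653.95,  82.72,  12.  ])]
```

Hinge at (572,-57), stand yaw about 72° and post at about 80°, so the leg is near 0.13 rad. The measurements agree with each other, so I'll swing the brace with the post caged between the fingers.

Run:
```python
from h import *
H=np.array([572,-57.]);a0=np.radians(79.6);a1=np.radians(71.9)+1.571+.02
def pose(a,z,fl):return [*(H+120*np.array([np.cos(a),np.sin(a)])),z],down(a+np.pi/2+fl)
for fl in(np.pi,0):
    js=[env.ik(*pose(a,122,fl)) for a in np.linspace(a0,a1,6)]
    print(fl,[None if j is None else round(float(j[5]),2) for j in js],[None if j is None else round(float(j[0]),2) for j in js])
    ok=all(j is not None and abs(j[5])<2.3 for j in js)
    if ok:break
else: raise SystemExit
q=env.read_state()["qpos"]
set_gripper(40)
env.reach(*pose(a0,250,fl))
print("touch",env.move_l(pose(a0,122,fl)[0],rate=120,f_stop=8))
s=env.read_state();print(s["tool_pos"],s["force"])
set_gripper(21);s=env.read_state();print(s["width"],s["force"],s["grip_force"])
for a in np.linspace(a0,a1,11)[1:]:
    p,r=pose(a,122,fl);env.move_l(p,r,rate=60)
    s=env.read_state();print(round(np.degrees(a)),np.round(s["force"],1))
env.hold(.3)
set_gripper(40);p,r=pose(a1,260,fl);env.move_l(p,rate=150)
s=env.read_state();print(s["time_s"],s["qpos"])
cv2.imwrite("pics/t1.png",viewer.camera("top"));cv2.imwrite("pics/s1.png",viewer.camera("scene"))
```

```text
3.141592653589793 [0.26, -0.02, -0.32, -0.65, -0.99, -1.35] [0.08, 0.09, 0.08, 0.05, -0.01, -0.07]
touch False
[594.17872201  61.07106455 122.72840904] [ 0.07693277 -0.9703274   0.21068898]
21.157843959209522 [-0.01717337 -0.62601661 -1.21530067] 0.0
88 [ 0.5 -0.5  0.1]
96 [ 0.4  0.3 -0.6]
105 [ 1.4  0.4 -0.2]
113 [1.9 1.1 0.1]
121 [ 1.6  1.  -0. ]
130 [1.8 1.  0.2]
138 [1.1 0.9 0.3]
146 [ 0.6 -0.4 -0. ]
155 [-1.7 -1.3  0.1]
163 [-0.6  0.5 -0.3]
11.5167 [-7.41597520e-02  2.41562834e-01  2.02460944e+00 -2.19240603e-05
  8.76719990e-01 -1.34925250e+00]
```

The force reversal near the end suggests the brace snapped home. Next I'll move above the key, re-measure everything, and check the wrist range for the key work.

Run:
```python
from meas import *
np.set_printoptions(precision=3,suppress=True)
d=np.radians
for f in(0,180):
    L=[("grasp",[447,-327,114],103.5+f),("tang",[572,-57,153],65+f),("end",[572,-57,153],-25+f)]
    for n,p,y in L:
        for w in(0,-360):
            j=env.ik(p,down(d(y+w)));print(f,n,w,None if j is None else j[[0,5]])
env.reach([447,-420,300],down(d(103.5+180)))
t,s=viewer.camera("top"),viewer.camera("scene");cv2.imwrite("pics/t2.png",t)
m=np.clip(np.hstack([crop(t,280,150,90,100,4),crop(s,210,160,90,100,4)]).astype(float)*1.5,0,255).astype(np.uint8);cv2.imwrite("pics/m2.png",m)
a=cen(t,(318,178,22,22),blue);print("tang",a["area"],onz("top",*a["c"],53),axis(a["box"],54))
k=cen(t,(430,232,28,26),gold);print("key",k["area"],onz("top",*k["c"],70),onz("top",*k["c"],76),axis(k["box"],76))
c=cen(t,(417,217,50,50),lambda h,s,v:(s>75)&(v<125)&((h<17)|(v<200)));print("coaster",onz("top",*c["box"].mean(0),6))
print(env.read_state()["time_s"])
```

```text
0 grasp 0 [-0.653 -2.459]
0 grasp -360 [-0.653 -2.459]
0 tang 0 [-0.12  -1.254]
0 tang -360 [-0.12  -1.254]
0 end 0 [-0.12   0.316]
0 end -360 [-0.12   0.316]
180 grasp 0 [-0.653  0.682]
180 grasp -360 [-0.653  0.682]
180 tang 0 [-0.12   1.887]
180 tang -360 [-0.12   1.887]
180 end 0 None
180 end -360 None
tang 22.921875 [571.671 -57.068  53.   ] (np.float64(154.94317619385595), np.float64(23.095525305506115), np.float64(5.604454490353395))
key 89.09375 [ 446.984 -327.319   70.   ] [ 446.978 -325.275   76.   ] (np.float64(13.333524661302079), np.float64(35.22625199264673), np.float64(13.758177371739672))
coaster [ 459.816 -329.261    6.   ]
13.3833
```

View pics/m2.png

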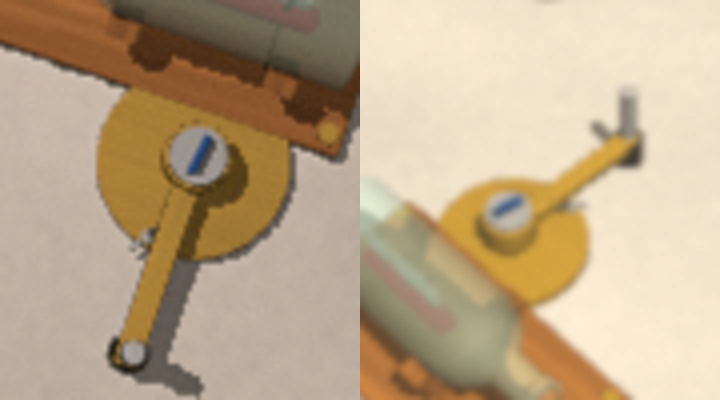

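The brace points outward at its detent, and the tang is still at 155°. Next: grasp the key, lift it and lower it over the tang with force stops.

Run:
```python
from meas import *
np.set_printoptions(precision=2,suppress=True)
d=np.radians
st=lambda *k:[env.read_state()[x] for x in k]
set_gripper(44)
env.reach([447,-325.8,200],down(d(103.4)))
print("touch",env.move_l([447,-325.8,115],rate=120,f_stop=8),*st("tool_pos"))
set_gripper(0);print(*st("width","grip_force","time_s"))
env.move_l([447,-325.8,215],rate=120);print("held",*st("width","force"))
env.reach([571.7,-57,215],down(d(65)))
env.hold(.2);f0=st("force")[0];t,s=viewer.camera("top"),viewer.camera("scene")
print("down1",env.move_l([571.7,-57,166],rate=80,f_stop=6),*st("tool_pos"))
print("down2",env.move_l([571.7,-57,151],rate=25,f_stop=6),*st("tool_pos","force","time_s","width","wrist_torque"))
s=viewer.camera("scene");cv2.imwrite("pics/m3.png",crop(s,190,150,110,90,6))
```

```text
touch False [ 447.29 -326.05  115.4 ]
14.01762818209385 29.997940957546234 17.675
held 13.972902824776144 [-0.11  0.25 -1.  ]
down1 False [571.88 -56.99 165.96]
down2 True [571.83 -57.   154.24] [-1.67 -0.02  6.12] 21.3667 14.115693378131935 [ 0.04  0.07 -0.  ]
```

View pics/m3.png

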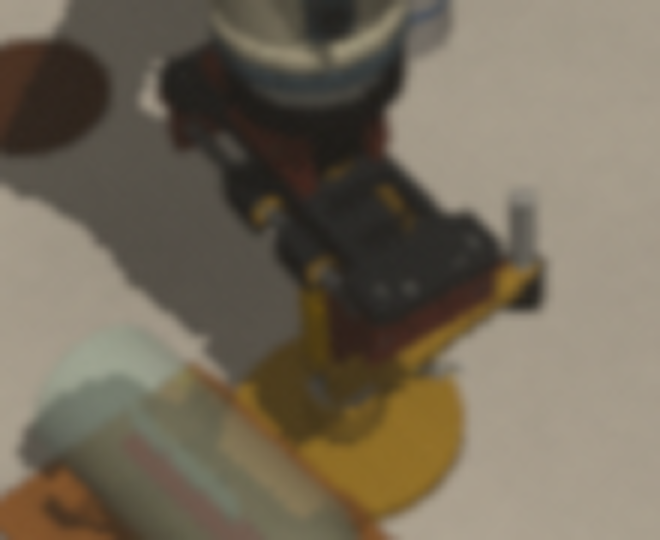

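Contact came at TCP z 154.2, where 154.4 is expected when the foot rests on the disc, so the key is seated over the tang. Now I'll turn it clockwise and watch the torque for the stop.

Run:
```python
from h import *
d=np.radians
P0=[571.8,-57,155]
env.move_l(P0,rate=30)
b=env.read_state()["wrist_torque"][2];out=[]
for y in np.arange(61,-35,-4):
    j=env.ik(P0,down(d(y)));env.move_joints(j)
    s=env.read_state();tz=s["wrist_torque"][2]-b;out.append((int(y),round(float(tz),3)))
    if abs(tz)>.25: break
env.hold(.4);s=env.read_state()
print(out,s["time_s"],s["force"],s["wrist_torque"],s["width"],s["tool_pos"])
```

```text
[(61, 0.03), (57, 0.083), (53, 0.062), (49, 0.132), (45, 0.143), (41, 0.104), (37, 0.124), (33, 0.17), (29, 0.1), (25, 0.116), (21, 0.138), (17, 0.104), (13, 0.114), (9, 0.077), (5, 0.059), (1, 0.152), (-3, 0.143), (-7, 0.132), (-11, 0.099), (-15, 0.201), (-19, 0.536)] 27.3167 [ 6.10731729  2.14878562 -1.75400979] [ 0.38171522 -1.16762339  0.51211955] 13.893865033820028 [572.79370175 -57.33766051 155.40400871]
```

The torque rose sharply at the stop after about 82° of turning, slack included. I'll back off the slack, lift out, and put the key on the coaster.

Run:
```python
from meas import *
np.set_printoptions(precision=2,suppress=True)
d=np.radians;st=lambda *k:[env.read_state()[x] for x in k]
P0=[571.8,-57,155];env.move_joints(env.ik(P0,down(d(-9))));print(*st("force","wrist_torque"))
env.move_l([571.8,-57,215],rate=80);print(*st("force","width"))
env.reach([459.8,-329.3,180],down(d(30)))
env.move_l([459.8,-329.3,122],rate=120)
print("land",env.move_l([459.8,-329.3,113],rate=25,f_stop=4),*st("tool_pos","force"))
set_gripper(36);env.hold(.2)
env.move_l([459.8,-329.3,210],rate=120);env.reach([430,-480,300],down(d(30)))
t,s=viewer.camera("top"),viewer.camera("scene")
a=cen(t,(318,178,22,22),blue);print("tang",onz("top",*a["c"],53),axis(a["box"],54))
k=cen(t,(425,222,40,40),gold);print("key",k["area"],onz("top",*k["c"],76),axis(k["box"],76),*st("time_s"))
m=np.vstack([np.hstack([crop(t,280,160,100,70,4),crop(t,415,215,100,70,4)]),np.hstack([crop(s,210,160,100,70,4),crop(s,160,130,100,70,4)])])
cv2.imwrite("pics/m4.png",np.clip(m.astype(float)*1.5,0,255).astype(np.uint8))
```

```text
[ 3.48  0.18 -0.57] [-0.1  -0.77  0.03]
[ 0.3   0.41 -1.47] 14.060443757591331
land True [ 460.29 -329.66  115.09] [0.29 0.86 3.73]
tang [571.7  -56.96  53.  ] (np.float64(86.39083478123491), np.float64(23.534851986833736), np.float64(5.795770555604996))
key 89.484375 [ 459.72 -327.77   76.  ] (np.float64(118.89824205687839), np.float64(35.816985743681556), np.float64(13.507892255804746)) 33.1833
```

View pics/m4.png

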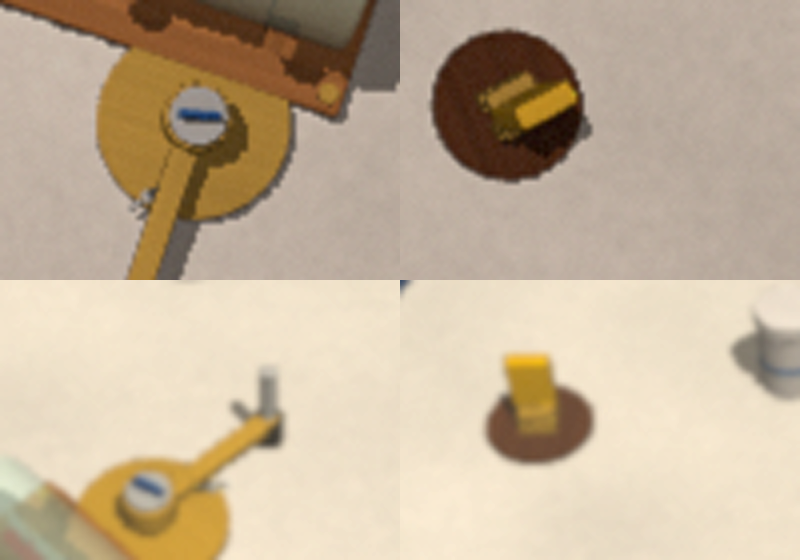

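The pictures show the key standing on the coaster, the brace home, and the tang turned 68.5° (1.20 rad plus its starting angle) to the stop. I'll hand it in.

```bash
python3 -c "
from station import workorder
print(workorder.sign_off())"
```

```text
the job is handed in; nothing more can be done
None
```

The job is handed in at about 33 s of the 58 s allowed; no verdict came back. The brace is seated at its end detent, the key turned the screw to its stop, and the key stands upright on the coaster; I didn't re-measure the bystanders afterwards.

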